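Fetch the glass bauble from the back of the wardrobe shelf

ROBOT

A 6-joint arm with a two-finger parallel gripper is mounted at the origin on the work surface. World frame = base frame: x ahead of the robot, y to its left, z up, the work surface at z = 0. Lengths are in mm, angles in degrees, forces in N, time in s.
With the tool pointing down it reaches from about 200 to 875 mm from the base axis. Payload 3.4 kg.
Tool frame: the origin (TCP) lies midway between the tips of the shut fingers; the grasp point (between the pads) lies behind it (bot.grasp_offset is the z of the grasp point in the tool frame, in mm); z points along the fingers, y is the line along which they close (so a half turn about z gives the same grasp; the last joint's range is limited). The gripper opens to 94 mm and grips with 3 to 60 N. Pads are 16 mm wide; open, the fingers measure 119 mm over their backs; the gripper's body (75 mm by 177 mm) begins 78 mm behind the grasp point.
Start: joints at [-71.448, 15.808, 86.224, -0, 77.962, -6.933], TCP at [247.414, -519.087, 205.493] pointing down, gripper open.
Joint ranges: [-165.64, 165.64], [-43.16, 119.46], [12.63, 154.43], [-67.54, 247.53], [6.08, 155.33], [-154.97, 154.97]. Speed limits (degrees/s): [147.25, 147.25, 180, 180, 180, 180].

INTERFACE

Orientations are given as a 3x3 rotation matrix whose columns are the frame's x, y, z axes.
In Python, from plant import bot gives the robot as it stands. The module is installed in compiled form; this text tells all that it offers.
- The arm moves only by the tool carry_out, never from a script. Its argument "commands" is text: rows parted by semicolons, each of 7 numbers parted by spaces: the shift along the tool's x, y, z in cm, then the turn, a rotation vector about the tool's x, y, z in rad, then the finger opening in cm, from 0 to 9.4. A call has exactly 10 rows; each row is the pose to reach, as a shift and turn from the pose commanded when the call began, along the tool's axes at that moment; what a row does not reach only later rows make up. A row lasts 1/8 s, in which the tool goes at most 62.5 mm and 10.7 degrees, less where a joint would pass 70% of its speed; a pose out of reach is approached as far as the arm can. A call with a gripper value outside its range is refused whole. The fingers move at their own pace and stop on an object; "grip_force" is the grip in N (left out, the last holds). Time passes only in rows, so rows that repeat a pose let the fingers close, or fill a call up. It gives the time, the measured TCP pose, the force, the opening and the grip force at its end, in the units of the state.
- bot.state(): the state, without advancing time (a new reading comes with each control period).
- bot.grab_frame(name): name is "scene" or "top" or "wrist"; returns a dict with "pixels" (420x560x3 uint8, blue, green, red), "z_map" (420x560 float32, mm along the optical axis (not along the pixel's ray), 0 where there is no reading), "fx", "fy", "cx", "cy" (pixels), "T" (4x4, takes a point from camera to world coordinates). Camera axes: x right, y up, looking along -z (the intrinsics and any distortion apply to the point x, -y, -z); pixel columns grow to the right and rows downward; lengths in mm; the calibration is good to about 2 mm. A picture is of the moment at which its call begins.
- bot.close_job(): hands the job in; it is judged then, once.
The state is a dict: "time_s": time; "joints": joint angles; "joint_velocities": joint speeds; "joint_efforts": joint torques, N m; "tool_pos": TCP position; "eef_rot": TCP orientation; "force": force on the tool from outside, world axes, zero at the start; "moment": the same for the moment, N m; "grip_width": finger opening in mm; "gripper_force": force on a finger pad.
Only numpy, scipy, OpenCV 4.12 (cv2) and the standard library are available. Lean on these libraries where they do the work, as an engineer would, in place of code of your own. Each camera call takes 0.05 s, during which the arm holds its last target. There are 200 camera calls.

TASK

The blue glass bauble stands in its wooden cradle behind the steel canister, the ring dish and the little wooden box. Stand all three of those on the square wooden board at the side, then bring out the bauble and rest it in the round cup of the pink hair-clip tray, never letting it fall onto the shelf. Only then put the canister, the dish and the box back upright, each in the middle of the very coaster it stood on at the start.

Things in the scene. Friction and masses are not known exactly. Their poses are not given: they have to be found in the camera images.
- bauble: blue glass ball, 56 mm diameter, small brass cap on top reaching 43 mm above the ball's centre, 40 g. Origin: centre of the ball. It starts in the wooden cup of the cradle, origin about 40 mm above the shelf; resting in the tray's cup its origin is about 39 mm above the shelf. It rolls if put on a flat surface.
- canister: lidded stainless steel cylinder with a (shut, rigid) flip-top, 60 mm diameter, 95 mm tall, about 220 g. Origin: centre of its underside; z up.
- ring_dish: white ceramic ring dish, 72 mm diameter, rim 14 mm high, with an upright round post in the middle, 16 mm diameter, its top 62 mm above the underside (grip it by the post), about 120 g. Origin: centre of its underside; z up.
- trinket_box: square light wooden box with fixed lid, 50 x 50 mm, 50 mm tall, plus a small brass knob to 59 mm, about 120 g. Origin: centre of its underside; x and y along its sides, z up.
- coaster_round: fixed round cork coaster, 90 mm diameter, 3 mm thick. Origin: centre of its underside (on the shelf). At the start exactly one of canister, dish and box stands centred on it; which one differs from start to start.
- coaster_square: fixed square cork coaster, 86 mm side, 3 mm thick, otherwise like the round one. Origin: centre of its underside.
- coaster_hex: fixed six-sided cork coaster, 94 mm over the corners, 3 mm thick, otherwise like the round one. Origin: centre of its underside. The three coasters lie in a row in any order, 100 mm apart along the cradle's y direction, their row 78 mm in front (cradle -x) of the bauble.
- cradle: fixed pale plywood cradle behind the coasters; its round cup (44 mm outer diameter, top 18 mm above the shelf) carries the bauble. Upright cheeks, 60 mm high, on its +y and -y sides, 84 mm clear between; open to -x (front) and +x (back), so grip the bauble from above with the fingers closing along the cradle's x. Base plate 4 mm. Origin: on the shelf under the cup's centre.
- board: fixed square light wooden board, 180 x 180 mm, 8 mm thick, empty at the start: the side area, on the robot's left or right. Origin: centre of its underside (on the shelf); x and y along its sides.
- clip_tray: fixed pink plastic tray, 12 mm high, on the other side from the board. One part holds flat hair clips, the other an empty round cup for the bauble: 44 mm outer, 34 mm inner diameter, top 17 mm above the shelf. Origin: on the shelf under the cup's centre; the tray runs from -48 to 102 mm in x (clips from 40) and +-48 mm in y.
Things that resemble listed ones, but are neither listed nor needed, are in the scene too. Leave any orange look-alike of the ring_dish alone. What is shaped like the canister but orange is not meant.

How it is judged:
By the outcome, as a careful person would: the job done as asked, in the order asked, and still so for the second after the job is handed in, with the robot touching nothing.
It also fails if it takes over 150 s, if anything falls off the work surface, if the arm or the gripper's body presses on something with over 40 N, if the wrist force passes 120 N, or if a joint passes its speed limit or range.

## Working session

There is one attempt and no reset: what is moved stays moved. The work goes in short steps, Python scripts to look and compute and a tool call to move; the robot and the scene stay as the last step left them, time stands still between calls to the robot, and variables do not carry over. Pictures are saved under pics/ and viewed, at most 14 in all, crops included, and the job is handed in when it is done.

Besides the shell and the picture viewer there is one more tool, called after "Emit:" as name(argument=value, ...), one argument or row to a line, values as JSON. carry_out: Moves the arm, as the interface text tells. Its arguments: {"type":"object","properties":{"commands":{"type":"string"},"grip_force":{"type":"number"}},"required":["commands"]}

```bash
mkdir -p pics; cat > h.py <<'E'
import numpy as np, cv2
from plant import bot
def grab(n,name=None):
    f=bot.grab_frame(n)
    if name: cv2.imwrite('pics/'+name+'.png',f['pixels'])
    return f
def cloud(f):
    z=f['z_map'].astype(float); v,u=np.mgrid[:z.shape[0],:z.shape[1]]
    P=np.stack([(u-f['cx'])/f['fx']*z,-(v-f['cy'])/f['fy']*z,-z],-1)
    W=P@f['T'][:3,:3].T+f['T'][:3,3]; W[z==0]=np.nan
    return W
E
python3 - <<'E'
from h import *
np.set_printoptions(precision=2,suppress=True)
for n in('scene','top'):
    f=grab(n,n+'0'); np.savez(n+'0.npz',W=cloud(f),p=f['pixels']); print(f['fx'],f['fy'],f['cx'],f['cy'],[k for k in f]);print(f['T'])
s=bot.state();print(s,bot.grasp_offset)
E
```

```text
391.33828486711786 391.33828486711786 277.9844263524806 210.89994402880993 ['pixels', 'z_map', 'fx', 'fy', 'cx', 'cy', 'T']
[[   0.37   -0.69    0.63 1093.98]
 [   0.93    0.27   -0.25 -219.11]
 [   0.      0.67    0.74  658.01]
 [   0.      0.      0.      1.  ]]
487.71758269989056 487.71758269989056 277.0986725636562 211.0916024139201 ['pixels', 'z_map', 'fx', 'fy', 'cx', 'cy', 'T']
[[  -0.01    0.99   -0.17  360.97]
 [  -1.     -0.01    0.01   -3.23]
 [   0.01    0.17    0.99 1263.  ]
 [   0.      0.      0.      1.  ]]
{'time_s': 0.1, 'joints': array([-71.45,  15.84,  86.28,  -0.  ,  77.96,  -6.93]), 'joint_velocities': array([-0.07, -0.05, -0.02, -0.05, -0.05, -0.04]), 'joint_efforts': array([  0.  , -40.55, -23.78,   0.07,   0.03,  -0.  ]), 'tool_pos': array([ 247.24, -518.61,  204.74]), 'eef_rot': array([[ 0.9 ,  0.43, -0.  ],
       [ 0.43, -0.9 ,  0.  ],
       [ 0.  , -0.  , -1.  ]]), 'force': array([-0.  , -0.  , -0.19]), 'moment': array([ 0.05,  0.01, -0.04]), 'gripper_force': 0.0, 'grip_width': 93.76210875475135} -18.8
```

View pics/scene0.png

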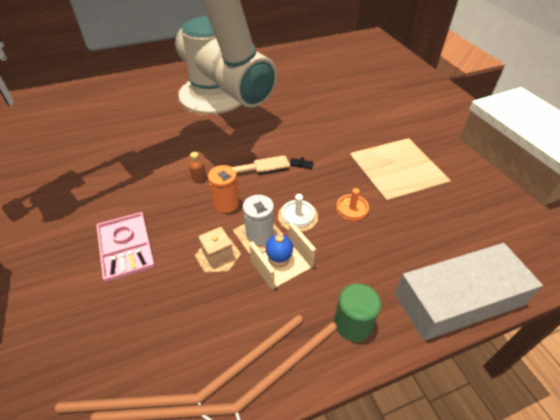

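View pics/top0.png

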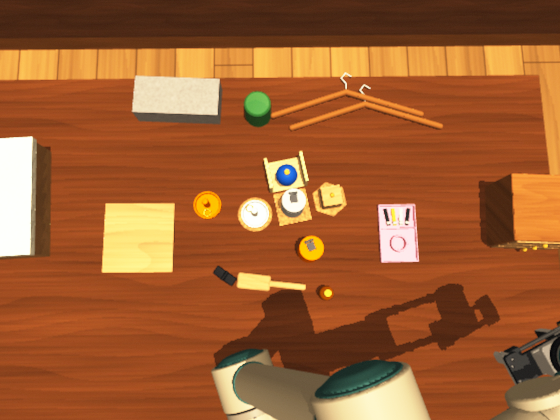

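The views show, in top pixels, the steel canister (294,202) on the square coaster, the white dish (255,213) on the round one, the box (332,197) on the hex one, and the bauble (287,174). The board is at (138,238) and the tray cup at (398,243). Possible mix-ups: the orange canister (311,248) versus the steel one, the orange dish (207,205) versus the white one, and the green pot (257,105). I choose the steel canister and the white dish.

```bash
python3 - <<'E'
from h import *
np.set_printoptions(precision=1,suppress=True)
d=np.load('top0.npz');W=d['W'];p=d['p']
crop=cv2.resize(p[145:290,90:430],None,fx=2.3,fy=2.3,interpolation=cv2.INTER_CUBIC);cv2.imwrite('pics/crop0.png',crop)
def sel(W,c,r,z0,z1):
    return (np.hypot(W[...,0]-c[0],W[...,1]-c[1])<r)&(W[...,2]>z0)&(W[...,2]<z1)
for k in('top','scene'):
    d=np.load(k+'0.npz');W=d['W']
    if k=='top':
        c={n:W[v,u,:] for n,(u,v) in dict(can=(294,202),dish=(255,213),box=(332,197),baub=(287,174),board=(138,238),cup=(398,243),ocan=(311,248),odish=(207,205)).items()}
        for n in c: print(n,c[n])
    T=W[380:410,20:60] if k=='top' else W[60:90,60:120]
    print(k,'table z',np.nanmedian(T[...,2]))
    for n,r,z0,z1 in(('can',45,85,110),('dish',20,50,75),('dish',48,10,25),('box',40,46,60),('baub',35,45,100),('ocan',45,85,110),('odish',20,40,75),('board',140,5,12),('cup',36,13.5,22)):
        m=sel(W,c[n],r,z0,z1)
        Q=W[m]
        if len(Q)<4: print(n,'few');continue
        rect=cv2.minAreaRect(Q[:,:2].astype(np.float32));(x,y),rad=cv2.minEnclosingCircle(Q[:,:2].astype(np.float32))
        print(k,n,len(Q),Q.mean(0),'z',np.percentile(Q[:,2],[5,50,95]),'rect',np.array(rect[0]),np.array(rect[1]),round(rect[2],1),'circ',round(x,1),round(y,1),round(rad,1))
    Q=W[sel(W,c['baub'],35,15,90)]
    A=np.c_[2*Q,np.ones(len(Q))]; s=np.linalg.lstsq(A,(Q**2).sum(1),rcond=None)[0]; print('sphere',s[:3],np.sqrt(s[3]+s[:3]@s[:3]))
E
```

```text
can [577.9 -59.5 100.6]
dish [557.9  36.4  64.8]
box [ 598.5 -158.3   52.4]
baub [653.3 -44.5  78.4]
board [505.9 340.3   7.6]
cup [ 484.6 -333.     0.3]
ocan [466.4 -98.6  91.8]
odish [583.4 158.6  44.5]
top table z -0.616625464372305
top can 465 [582.7 -59.3  94.3] z [89.7 94.4 99.2] rect [582.8 -58.7] [56.4 59.4] 88.4 circ 583.2 -59.7 30.2
top dish 36 [563.  38.  63.] z [51.5 64.6 68.4] rect [563.5  37.8] [12.7 14.4] 88.5 circ 563.7 38.3 7.5
top dish 271 [564.6  38.3  14.1] z [10.2 13.4 19.1] rect [563.6  38.1] [67.4 68.6] 89.4 circ 564.5 38.1 35.8
top box 380 [ 602.  -157.3   52.8] z [48.5 52.9 56.9] rect [ 602.5 -157.2] [50.6 49.3] 8.3 circ 602.1 -157.8 33.4
top baub 339 [656.7 -44.5  59.9] z [47.4 60.3 73.6] rect [660.3 -45.5] [51.8 52.8] 53.3 circ 660.1 -44.6 27.6
top ocan 476 [466.1 -99.8  91.5] z [87.2 91.4 95.9] rect [466.7 -99.9] [55.6 58.2] 89.5 circ 466.6 -99.4 30.0
top odish 39 [588.5 161.4  58.2] z [48.6 59.6 63.2] rect [589.1 161.8] [14.4 14. ] 88.9 circ 589.8 161.9 8.1
top board 3924 [505.3 337.7   8. ] z [ 5.4  7.8 11. ] rect [507.3 337.1] [252.5 264. ] 51.2 circ 50
[... 574 characters left out ...]
] z [49.2 53.2 55.4] rect [ 605.5 -158.2] [52.4 49.9] 8.8 circ 605.8 -158.3 33.7
scene baub 495 [670.8 -48.7  60.3] z [48.6 60.5 74.4] rect [666.6 -46. ] [53.6 43.4] 75.4 circ 664.7 -45.5 26.9
scene ocan 456 [ 473.3 -101.4   91.6] z [87.4 91.5 95.7] rect [ 470.3 -100.7] [59.5 58. ] 13.1 circ 469.9 -99.9 31.0
scene odish 77 [595.6 159.6  54.8] z [41.8 56.3 63.1] rect [593.5 161.4] [14.7 14. ] 26.4 circ 593.6 160.7 7.9
scene board 3446 [516.9 335.4   8.3] z [ 6.3  8.3 10.2] rect [510.6 338.7] [183.3 182.3] 89.5 circ 512.6 337.7 125.1
scene cup 139 [ 486.8 -332.2   16.6] z [14.1 16.6 19. ] rect [ 485.8 -332.7] [43.5 42.7] 27.9 circ 486.3 -332.7 22.9
sphere [661.5 -44.6  40.6] 28.973893583251563
```

View pics/crop0.png

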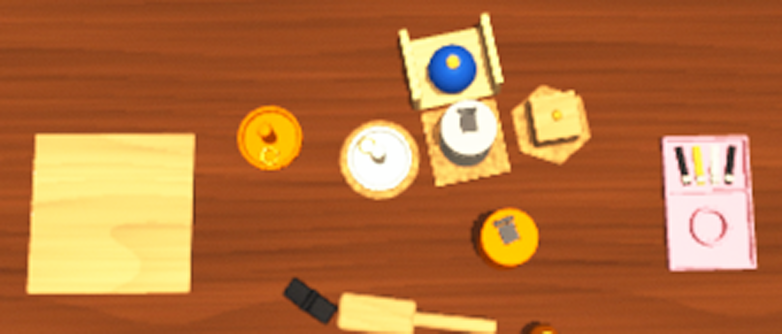

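The crop confirms the choice: steel lid at (470,125), white dish at (380,158), box at (555,118). The orange dish (270,137) and orange canister (507,237) are not meant. Next I work in the cradle frame and move above the row.

```bash
python3 - <<'E'
from h import *
np.set_printoptions(precision=2,suppress=True)
s=bot.state();R=s['eef_rot'];a=np.degrees(np.arctan2(R[1,0],R[0,0]));print(a, 'turn',np.radians(a-11.1))
print(R.T@(np.array([560,-62,260])-[247.4,-519.1,205.5])/10)
c=np.radians(11.1);C=np.array([[np.cos(c),np.sin(c)],[-np.sin(c),np.cos(c)]])
for n,p in dict(can=(585,-59.5),dish=(565.8,38),box=(604,-157.5),baub=(661.5,-44.7),board=(509,338),cup=(484.5,-332)).items():print(n,C@p)
E
```

```text
25.486560337815963 turn 0.2510928459317162
[ 47.89 -27.82  -5.4 ]
can [ 562.6  -171.01]
dish [562.53 -71.64]
box [ 562.38 -270.84]
baub [ 640.52 -171.22]
board [564.55 233.68]
cup [ 411.52 -419.07]
```

Emit:
carry_out(
  commands="5 -3 -5.5 0 0 0 9.4;10 -6 -5.5 0 0 0.1 9.4;15 -9 -5.5 0 0 0.25 9.4;20 -12 -5.5 0 0 0.25 9.4;25.5 -15 -5.5 0 0 0.25 9.4;31 -18 -5.5 0 0 0.25 9.4;36.5 -21 -5.5 0 0 0.25 9.4;42 -24.5 -5.5 0 0 0.25 9.4;46 -27 -5.5 0 0 0.25 9.4;47.9 -27.8 -5.4 0 0 0.25 9.4",
)

```text
time_s: 1.35
tool_pos: [561.0, -59.5, 258.9]
eef_rot: [[0.98, 0.197, -0.001], [0.197, -0.98, 0.0], [-0.001, -0.001, -1.0]]
force: [-0.2, -0.6, 0.7]
grip_width: 94.2
gripper_force: 0.0
```

```bash
python3 - <<'E'
from h import *
np.set_printoptions(precision=2,suppress=True)
f=grab('wrist','wrist1');W=cloud(f);np.savez('wrist1.npz',W=W,p=f['pixels'])
s=bot.state();print(s['time_s'],s['tool_pos'],s['eef_rot'],s['joints'],s['force']);print(f['T'],f['fx'],f['cx'])
E
```

```text
1.4 [562.2  -58.96 258.63] [[ 0.98  0.2   0.  ]
 [ 0.2  -0.98  0.  ]
 [ 0.   -0.   -1.  ]] [-13.11  13.54  81.9    0.1   84.56  65.53] [ 1.55 -0.05  0.03]
[[  0.2    0.95   0.24 631.14]
 [ -0.98   0.19   0.05 -45.95]
 [ -0.    -0.25   0.97 437.91]
 [  0.     0.     0.     1.  ]] 299.7225853667078 284.3345155094156
```

View pics/wrist1.png

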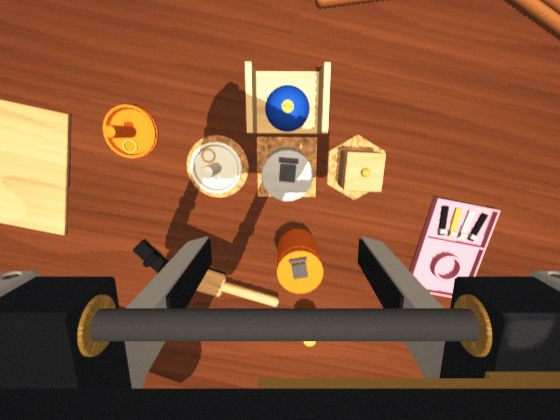

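The wrist view shows the canister at (288,172), dish (217,167), box (365,172), bauble (288,107) and tray cup (445,265). The orange canister (300,265) is close behind the gripper.

```bash
cat >> h.py <<'E'
c_=np.radians(11.3);C=np.array([[np.cos(c_),np.sin(c_),0],[-np.sin(c_),np.cos(c_),0],[0,0,1]])
def toC(W): return W@C.T
def fit(W,n,c,r,z0,z1):
    m=(np.hypot(W[...,0]-c[0],W[...,1]-c[1])<r)&(W[...,2]>z0)&(W[...,2]<z1);Q=W[m]
    if len(Q)<5: print(n,'few',len(Q));return
    rc=cv2.minAreaRect(Q[:,:2].astype(np.float32));(x,y),rad=cv2.minEnclosingCircle(Q[:,:2].astype(np.float32))
    print(n,len(Q),'rect',np.round(rc[0],1),np.round(rc[1],1),round(rc[2],1),'circ',round(x,1),round(y,1),round(rad,1),'z',np.percentile(Q[:,2],[5,50,95]).round(1))
E
python3 - <<'E'
from h import *
np.set_printoptions(precision=2,suppress=True)
g={'can':((585,-59.5),45,88,110),'dish':((566,38),45,10,24),'post':((566,38),18,50,75),'box':((604,-157.5),42,47,58),'baub':((662,-45),32,40,100),'cup':((484.5,-332),30,13.5,22),'ocan':((468,-100),45,80,110),'odish':((590,161),18,45,70),'board':((509,338),140,5,12)}
for k in('wrist1','top0','scene0'):
    W=np.load(k+'.npz')['W'];V=toC(W);print(k, 'table',np.nanmedian(W[np.hypot(W[...,0]-680,W[...,1]-120)<40][:,2]))
    for n,(c,r,a,b) in g.items(): fit(V,n,(C@[*c,0])[:2],r,a,b)
print('tcp',toC(bot.state()['tool_pos']))
E
```

```text
wrist1 table -0.4203911613823834
can 2062 rect [ 563.1 -171.9] [58.1 57.9] 89.6 circ 562.8 -172.1 29.9 z [92.3 93.8 98. ]
dish 713 rect [563.7 -72.2] [69.1 70.1] 87.2 circ 563.1 -71.9 35.8 z [10.2 15.6 17.7]
post 148 rect [563.4 -72.8] [15.2 14.5] 7.5 circ 563.4 -72.6 7.8 z [52.9 63.8 65.5]
box 1460 rect [ 562.3 -271.9] [50. 50.] 87.4 circ 562.5 -271.6 33.7 z [51.2 52.7 54. ]
baub 1614 rect [ 640.  -172.6] [53.9 53.6] 45.9 circ 640.2 -172.6 27.7 z [47.9 60.4 74.1]
cup 285 rect [ 411.3 -419.1] [42.4 42.2] 46.1 circ 411.1 -419.3 22.0 z [14.2 16.3 17.8]
ocan 1688 rect [ 440.6 -188.8] [59.  58.9] 59.5 circ 440.3 -189.0 30.0 z [88.1 90.8 95. ]
odish 205 rect [612.2  43.4] [14.8 14.9] 59.0 circ 612.0 43.9 8.2 z [47.3 60.3 62.5]
board 8274 rect [557.9 192. ] [ 96.5 179.8] 78.0 circ 558.2 191.9 100.1 z [6.1 7.4 8.8]
top0 table -0.37513648553021994
can 458 rect [ 560.6 -171.9] [56.4 58.1] 77.1 circ 560.7 -172.4 29.9 z [89.8 94.4 99.2]
dish 271 rect [560.2 -73.1] [67.4 68.6] 78.1 circ 561.1 -73.2 35.8 z [10.2 13.4 19.1]
post 36 rect [560.  -73.4] [12.7 14.4] 77.2 circ 560.3 -72.9 7.5 z [51.5 6
[... 685 characters left out ...]
 [69.2 70.6] 52.7 circ 564.7 -74.0 36.6 z [10.1 14.4 19.3]
post 62 rect [564.  -74.5] [13.1 15. ] 58.2 circ 563.6 -74.1 8.3 z [51.8 63.  66.4]
box 535 rect [ 562.7 -273.7] [49.9 52.4] 87.5 circ 563.5 -274.0 34.0 z [49.5 53.2 55. ]
baub 576 rect [ 645.1 -175.6] [52.8 47.5] 86.3 circ 643.1 -175.1 27.1 z [42.8 58.9 74.2]
cup 139 rect [ 411.2 -421.5] [43.5 42.7] 16.6 circ 411.7 -421.6 22.9 z [14.1 16.6 19. ]
ocan 497 rect [ 441.5 -190.9] [59.5 58. ] 1.8 circ 441.2 -190.1 31.0 z [83.2 91.3 95.5]
odish 65 rect [613.5  41.9] [14.4 14. ] 15.1 circ 613.6 41.3 7.9 z [47.1 59.6 63.3]
board 3446 rect [567.  232.1] [183.3 182.3] 78.2 circ 568.8 230.7 125.1 z [ 6.3  8.3 10.2]
tcp [ 539.75 -167.98  258.63]
```

Emit:
carry_out(
  commands="2.3 0.4 2 0 0 0 9.4;2.3 0.4 7 0 0 0 9.4;2.3 0.4 12 0 0 0 9.4;2.3 0.4 16 0 0 0 9.4;2.3 0.4 19 0 0 0 9.4;2.3 0.4 20.2 0 0 0 9.4;2.3 0.4 20.2 0 0 0 9.4;2.3 0.4 20.2 0 0 0 5.5;2.3 0.4 20.2 0 0 0 5.5;2.3 0.4 20.2 0 0 0 5.5",
  grip_force=25,
)

```text
time_s: 2.65
tool_pos: [584.1, -61.6, 58.4]
eef_rot: [[0.981, 0.194, 0.002], [0.194, -0.981, -0.001], [0.002, 0.001, -1.0]]
force: [-0.1, -0.4, 0.4]
grip_width: 67.3
gripper_force: 0.0
```

```bash
cat >> h.py <<'E'
def st():
    s=bot.state();R=s['eef_rot'];print('t',s['time_s'],'C',toC(s['tool_pos']).round(1),'a',np.degrees(np.arctan2(R[1,0],R[0,0])).round(2),'F',s['force'].round(1),'w',round(s['grip_width'],1),round(s['gripper_force'],1),s['joints'].round(1))
    return s
E
python3 - <<'E'
from h import *
st()
E
```

```text
t 2.65 C [ 560.7 -174.8   58.4] a 11.17 F [-0.1 -0.4  0.4] w 67.3 0.0 [-12.8  23.4  97.1  -0.   59.4  66. ]
```

Emit:
carry_out(
  commands="0 0 0 0 0 0 5.5;0 0 0 0 0 0 5.5;0 0 0 0 0 0 5.5;0 0 -1 0 0 0 5.5;0 0 -3 0 0 0 5.5;0 0 -6 0 0 0 5.5;0 0 -9 0 0 0 5.5;0 0 -11 0 0 0 5.5;0 0 -12 0 0 0 5.5;0 0 -12 0 0 0 5.5",
  grip_force=25,
)

```text
time_s: 3.9
tool_pos: [583.7, -61.9, 177.7]
eef_rot: [[0.981, 0.194, 0.001], [0.194, -0.981, -0.001], [0.0, 0.001, -1.0]]
force: [-0.6, 0.0, -1.6]
grip_width: 59.6
gripper_force: 25.0
```

```bash
python3 - <<'E'
from h import *
st()
V=toC(cloud(grab('wrist','w2')))
c=st()['tool_pos']
fit(V,'can',(563,-173),45,205,250)
fit(V,'dish',(563,-72),45,10,24);fit(V,'sq',(563,-172),50,1.5,6);fit(V,'baub',(640,-172),32,40,100)
E
```

```text
t 3.9 C [ 560.2 -175.1  177.7] a 11.16 F [-0.6  0.  -1.6] w 59.6 25.0 [-12.8  17.7  87.4  -0.   74.8  66. ]
t 3.95 C [ 559.7 -174.8  176.9] a 11.16 F [-0.4 -0.6 -1.7] w 59.6 25.0 [-12.8  17.8  87.5  -0.   74.8  66. ]
can 12348 rect [ 564.9 -172.9] [68.9 59. ] 54.4 circ 568.8 -175.5 42.1 z [211.7 214.  244.3]
dish 1041 rect [563.2 -72. ] [70.2 70.1] 44.7 circ 563.0 -72.1 35.5 z [10.3 15.8 17.7]
sq 2293 rect [ 578.3 -169.5] [68.2 91.9] 8.3 circ 564.2 -171.9 49.2 z [1.7 2.7 4. ]
baub 2450 rect [ 640.4 -172.7] [54.6 53.8] 89.1 circ 640.3 -172.6 27.8 z [48.2 60.5 74.2]
```

Emit:
carry_out(
  commands="0.3 -3 0 0 0 0 5.5;1 -8 0 0 0 0 5.5;2 -14 0 0 0 0 5.5;3 -20 0 0 0 0 5.5;4 -26 0 0 0 0 5.5;5 -32 0 0 0 0 5.5;5.5 -37.5 0 0 0 0 5.5;6 -42 0 0 0 0 5.5;6 -44.9 0 0 0 0 5.5;6 -44.9 0 0 0 0 5.5",
)

```text
time_s: 5.2
tool_pos: [554.1, 392.3, 175.4]
eef_rot: [[0.98, 0.197, -0.003], [0.197, -0.98, -0.001], [-0.003, 0.001, -1.0]]
force: [0.3, 0.3, -2.6]
grip_width: 60.0
gripper_force: 25.0
```

```bash
python3 - <<'E'
from h import *
s=st()
f=grab('wrist','w3');V=toC(cloud(f))
fit(V,'canin',(621,276),40,211,216)
Q=V[(V[...,2]>5.5)&(V[...,2]<10.5)&(np.hypot(V[...,0]-567,V[...,1]-232)<150)]
print(cv2.minAreaRect(Q[:,:2].astype(np.float32)),len(Q))
E
```

```text
t 5.2 C [620.3 276.1 175.4] a 11.34 F [ 0.3  0.3 -2.6] w 60.0 25.0 [ 29.4  25.8  75.    0.   79.4 108.1]
canin 5796 rect [625.1 275.6] [60.8 61.8] 43.8 circ 629.3 276.1 39.0 z [211.1 211.8 215.5]
((566.964111328125, 234.22439575195312), (179.55262756347656, 179.56895446777344), 78.13502502441406) 8656
```

View pics/w3.png

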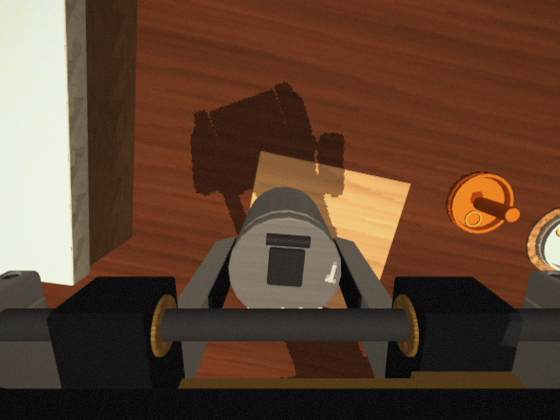

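The canister is held upright at (285,255), and the board is below it with room to spare. The orange dish (485,205) is clear. Lowering now.

Emit:
carry_out(
  commands="0 0 3 0 0 0 5.5;0 0 6 0 0 0 5.5;0 0 9 0 0 0 5.5;0 0 10.5 0 0 0 5.5;0 0 11 0 0 0 5.5;0 0 11.3 0 0 0 5.5;0 0 11.4 0 0 0 5.5;0 0 11.4 0 0 0 5.5;0 0 11.4 0 0 0 5.5;0 0 11.4 0 0 0 5.5",
)

```text
time_s: 6.5
tool_pos: [555.6, 390.7, 63.7]
eef_rot: [[0.981, 0.194, 0.0], [0.194, -0.981, 0.0], [0.0, -0.0, -1.0]]
force: [0.2, 0.2, -1.7]
grip_width: 59.4
gripper_force: 25.0
```

```bash
python3 - <<'E'
from h import *
st()
E
```

```text
t 6.5 C [621.4 274.3  63.7] a 11.17 F [ 0.2  0.2 -1.7] w 59.4 25.0 [ 29.3  30.1  84.   -0.   65.8 108.1]
```

Emit:
carry_out(
  commands="0 0 0.1 0 0 0 5.5;0 0 0.1 0 0 0 5.5;0 0 0.1 0 0 0 8;0 0 0.1 0 0 0 8;0 0 0.1 0 0 0 8;0 0 0.1 0 0 0 8;0 0 -2 0 0 0 8;0 0 -6 0 0 0 8;0 0 -10 0 0 0 8;0 0 -12 0 0 0 8",
)

```text
time_s: 7.75
tool_pos: [556.4, 391.2, 186.2]
eef_rot: [[0.981, 0.194, 0.004], [0.194, -0.981, 0.002], [0.004, -0.001, -1.0]]
force: [-0.3, 0.9, -0.5]
grip_width: 79.7
gripper_force: 0.0
```

```bash
python3 - <<'E'
from h import *
st()
V=toC(cloud(grab('wrist')));fit(V,'can',(621,276),45,97,110)
E
```

```text
t 7.75 C [622.3 274.5 186.2] a 11.16 F [-0.3  0.9 -0.5] w 79.7 0.0 [ 29.3  25.4  74.2  -0.   80.3 108.1]
can 3084 rect [623.7 274.3] [58.3 58.5] 55.8 circ 623.7 274.3 29.7 z [ 97.7  98.9 103. ]
```

Emit:
carry_out(
  commands="-0.5 4 0 0 0 0 5;-1.5 9 0 0 0 0 4.5;-2.5 15 0 0 0 0 4;-3.5 21 0 0 0 0 4;-5 27 0 0 0 0 4;-5.9 32 2 0 0 0 4;-5.9 34.7 4 0 0 0 4;-5.9 34.7 5.5 0 0 0 4;-5.9 34.7 6 0 0 0 4;-5.9 34.7 6 0 0 0 4",
)

```text
time_s: 9.05
tool_pos: [564.5, 40.0, 123.2]
eef_rot: [[0.981, 0.195, -0.001], [0.195, -0.981, 0.0], [-0.001, -0.0, -1.0]]
force: [-0.5, 0.0, -0.2]
grip_width: 40.1
gripper_force: 0.0
```

```bash
python3 - <<'E'
from h import *
st();st()
V=toC(cloud(grab('wrist')));fit(V,'post',(563,-72),20,50,75);fit(V,'dish',(563,-72),42,10,24);st()
E
```

```text
t 9.05 C [561.4 -71.4 123.2] a 11.25 F [-0.5  0.  -0.2] w 40.1 0.0 [-3.  18.4 94.8  0.  66.9 75.7]
t 9.05 C [561.4 -71.4 123.2] a 11.25 F [-0.5  0.  -0.2] w 40.1 0.0 [-3.  18.4 94.8  0.  66.9 75.7]
post 319 rect [564.  -71.7] [14.6 15.3] 1.4 circ 563.5 -72.1 8.0 z [53.4 64.  65.4]
dish 1427 rect [563.3 -71.8] [70.4 69.9] 45.1 circ 563.2 -72.3 35.7 z [10.3 15.8 17.7]
t 9.1 C [561.8 -71.5 123.7] a 11.25 F [-0.   0.4  0.8] w 39.9 0.0 [-3.  18.3 94.7  0.  66.9 75.7]
```

Emit:
carry_out(
  commands="0.2 0.1 3 0 0 0 4;0.2 0.1 6 0 0 0 4;0.2 0.1 8.5 0 0 0 4;0.2 0.1 9.3 0 0 0 4;0.2 0.1 9.3 0 0 0 4;0.2 0.1 9.3 0 0 0 1.2;0.2 0.1 9.3 0 0 0 1.2;0.2 0.1 9.3 0 0 0 1.2;0.2 0.1 9.3 0 0 0 1.2;0.2 0.1 9.3 0 0 0 1.2",
  grip_force=20,
)

```text
time_s: 10.35
tool_pos: [567.4, 38.5, 31.3]
eef_rot: [[0.981, 0.193, 0.001], [0.193, -0.981, 0.001], [0.001, -0.0, -1.0]]
force: [-0.6, 1.4, 5.9]
grip_width: 15.6
gripper_force: 20.0
```

Emit:
carry_out(
  commands="0 0 -1 0 0 0 1.2;0 0 -4 0 0 0 1.2;0 0 -8 0 0 0 1.2;0 0 -12 0 0 0 1.2;0 -3 -13 0 0 0 1.2;-0.5 -8 -13 0 0 0 1.2;-1 -14 -13 0 0 0 1.2;-2 -20 -13 0 0 0 1.2;-3 -25 -13 0 0 0 1.2;-4 -29 -13 0 0 0 1.2",
)

```text
time_s: 11.6
tool_pos: [470.5, 316.4, 160.5]
eef_rot: [[0.981, 0.195, 0.0], [0.195, -0.981, -0.001], [-0.0, 0.001, -1.0]]
force: [0.7, 0.1, -2.1]
grip_width: 15.5
gripper_force: 20.0
```

```bash
python3 - <<'E'
from h import *
s=st();V=toC(cloud(grab('wrist','w5')));t=toC(s['tool_pos'])
fit(V,'rim',t,45,t[2]-25,t[2]-8)
E
```

```text
t 11.6 C [523.4 218.1 160.5] a 11.22 F [ 0.7  0.1 -2.1] w 15.5 20.0 [ 26.9  16.8  91.4  -0.   71.8 105.7]
rim 4764 rect [523.7 216.5] [71.3 68.5] 53.8 circ 522.4 217.3 35.9 z [136.9 138.6 146.4]
```

View pics/w5.png

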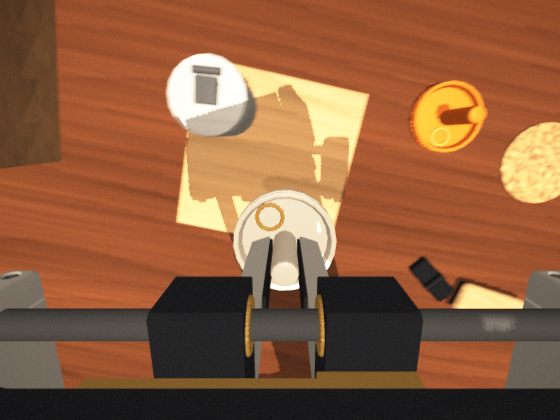

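The dish hangs level at (285,240), canister stands on the board at (208,95).

Emit:
carry_out(
  commands="0 -1.5 0 0 0 0 1.2;0 -2.4 2 0 0 0 1.2;0 -2.4 6 0 0 0 1.2;0 -2.4 9.5 0 0 0 1.2;0 -2.4 11.5 0 0 0 1.2;0 -2.4 12.1 0 0 0 1.2;0 -2.4 12.3 0 0 0 1.2;0 -2.4 12.35 0 0 0 1.2;0 -2.4 12.35 0 0 0 1.2;0 -2.4 12.35 0 0 0 1.2",
)

```text
time_s: 12.9
tool_pos: [467.2, 338.7, 37.6]
eef_rot: [[0.981, 0.194, 0.001], [0.194, -0.981, 0.0], [0.001, -0.0, -1.0]]
force: [-1.0, 0.2, -1.5]
grip_width: 15.5
gripper_force: 20.0
```

Emit:
carry_out(
  commands="0 0 0.1 0 0 0 1.2;0 0 0.15 0 0 0 1.2;0 0 0.15 0 0 0 4;0 0 0.15 0 0 0 4;0 0 0.15 0 0 0 4;0 0 0.15 0 0 0 4;0 0 -3 0 0 0 5;0 0 -7 0 0 0 6;0 0 -11 0 0 0 7;0 0 -13 0 0 0 7",
)

```text
time_s: 14.15
tool_pos: [467.8, 339.0, 169.4]
eef_rot: [[0.981, 0.194, 0.003], [0.194, -0.981, 0.002], [0.003, -0.001, -1.0]]
force: [0.6, 0.8, -0.8]
grip_width: 69.7
gripper_force: 0.0
```

```bash
python3 - <<'E'
from h import *
s=st();V=toC(cloud(grab('wrist')))
fit(V,'dish',(523,242),42,15,29);fit(V,'can',(623,274),42,97,110);st()
E
```

```text
t 14.15 C [525.2 240.8 169.4] a 11.16 F [ 0.6  0.8 -0.8] w 69.7 0.0 [ 29.   17.2  89.5  -0.   73.1 107.9]
dish 1119 rect [524.  239.6] [69.5 69.9] 89.4 circ 523.6 239.8 35.5 z [15.2 20.9 22.6]
can 4619 rect [623.3 274. ] [58.5 58.7] 60.4 circ 623.2 274.2 29.7 z [ 97.6  98.9 103. ]
t 14.2 C [526.3 241.2 171.4] a 11.16 F [1.4 0.1 1.5] w 69.8 0.0 [ 29.   17.1  89.3  -0.   73.2 107.9]
```

Emit:
carry_out(
  commands="0 3 0 0 0 0 7;0.5 8 0 0 0 0 7;1 14 0 0 0 0 7;1.5 20 0 0 0 0 7;2 26 0 0 0 0.02 7;2.5 32 0 0 0 0.045 7;3 38 0 0 0 0.045 7;3.5 44 0 0 0 0.045 7;3.9 49 0 0 0 0.045 7;3.9 51.3 1 0 0 0.045 7",
)

```text
time_s: 15.45
tool_pos: [605.2, -159.9, 156.2]
eef_rot: [[0.989, 0.147, 0.001], [0.147, -0.989, -0.0], [0.001, 0.001, -1.0]]
force: [-0.3, -0.5, -0.2]
grip_width: 70.2
gripper_force: 0.0
```

Emit:
carry_out(
  commands="0 0 2 0 0 0 7;0 0 3 0 0 0 7;0 0 3 0 0 0 7;0 0 3 0 0 0 7;0 0 3 0 0 0 7;0 0 3 0 0 0 7;0 0 3 0 0 0 7;0 0 3 0 0 0 7;0 0 3 0 0 0 7;0 0 3 0 0 0 7",
)

```text
time_s: 16.7
tool_pos: [604.5, -157.3, 126.9]
eef_rot: [[0.989, 0.149, 0.0], [0.149, -0.989, -0.0], [-0.0, 0.0, -1.0]]
force: [0.7, -0.4, -0.7]
grip_width: 70.1
gripper_force: 0.0
```

```bash
python3 - <<'E'
from h import *
s=st();V=toC(cloud(grab('wrist')))
fit(V,'box',(562,-272),42,47,58);fit(V,'hex',(562,-272),60,1.5,6);st()
E
```

```text
t 16.7 C [ 561.9 -272.7  126.9] a 8.58 F [ 0.7 -0.4 -0.7] w 70.1 0.0 [-21.   22.9  86.9  -0.   70.2  60.5]
box 2970 rect [ 562.5 -272.1] [50.1 49.6] 87.6 circ 562.3 -272.0 34.2 z [51.3 52.7 53.8]
hex 1980 rect [ 559.7 -267.4] [112.5  99.5] 62.9 circ 562.3 -271.2 59.1 z [1.7 2.7 4. ]
t 16.75 C [ 561.9 -272.7  126.9] a 8.58 F [-0.2  0.3  0.8] w 70.0 0.0 [-21.   22.9  86.9  -0.   70.2  60.5]
```

Emit:
carry_out(
  commands="0 0 3 0 0 0 7;0 0 6 0 0 0 7;0 0 9 0 0 0 7;0 0 10.5 0 0 0 7;0 0 10.9 0 0 0 7;0 0 10.9 0 0 0 4.6;0 0 10.9 0 0 0 4.6;0 0 10.9 0 0 0 4.6;0 0 10.9 0 0 0 4.6;0 0 10.9 0 0 0 4.6",
  grip_force=20,
)

```text
time_s: 18.0
tool_pos: [605.2, -157.3, 19.1]
eef_rot: [[0.989, 0.149, 0.002], [0.149, -0.989, -0.0], [0.002, 0.001, -1.0]]
force: [-0.0, 0.9, 5.2]
grip_width: 50.1
gripper_force: 20.0
```

Emit:
carry_out(
  commands="0 0 -1 0 0 0 4.6;0 0 -4 0 0 0 4.6;0 0 -8 0 0 0 4.6;0 0 -12 0 0 0 4.6;0 -3 -13 0 0 0 4.6;0.3 -8 -13 0 0 0 4.6;0.6 -14 -13 0 0 0 4.6;0.9 -20 -13 0 0 0 4.6;1.2 -26 -13 0 0 0 4.6;1.4 -32 -13 0 0 0 4.6",
)

```text
time_s: 19.25
tool_pos: [570.1, 162.8, 148.1]
eef_rot: [[0.989, 0.149, 0.0], [0.149, -0.989, -0.0], [0.0, 0.001, -1.0]]
force: [0.7, 0.1, -1.2]
grip_width: 50.0
gripper_force: 20.0
```

Emit:
carry_out(
  commands="0.3 -6 0 0 0 0 4.6;0.4 -11 0 0 0 0 4.6;0.4 -12.8 0 0 0 0 4.6;0.4 -12.8 2 0 0 0 4.6;0.4 -12.8 5 0 0 0 4.6;0.4 -12.8 8 0 0 0 4.6;0.4 -12.8 11 0 0 0 4.6;0.4 -12.8 12 0 0 0 4.6;0.4 -12.8 12.3 0 0 0 4.6;0.4 -12.8 12.3 0 0 0 4.6",
)

```text
time_s: 20.5
tool_pos: [556.3, 288.4, 25.9]
eef_rot: [[0.989, 0.149, 0.002], [0.149, -0.989, 0.0], [0.002, -0.0, -1.0]]
force: [0.0, 0.3, -0.2]
grip_width: 50.1
gripper_force: 20.0
```

```bash
python3 - <<'E'
from h import *
s=st();print(s['tool_pos'])
E
```

```text
t 20.5 C [602.  173.8  25.9] a 8.57 F [ 0.   0.3 -0.2] w 50.1 20.0 [ 21.1  28.2  94.   -0.   57.7 102.5]
[556.27007254 288.40697912  25.86934655]
```

Emit:
carry_out(
  commands="0 0 0.1 0 0 0 4.6;0 0 0.15 0 0 0 4.6;0 0 0.15 0 0 0 6.5;0 0 0.15 0 0 0 6.5;0 0 0.15 0 0 0 6.5;0 0 -1 0 0 0 6.5;0 0 -4 0 0 0 6.5;0 0 -8 0 0 0 6.5;0 0 -12 0 0 0 6.5;0 0 -15 0 0 0 6.5",
)

```text
time_s: 21.75
tool_pos: [556.0, 288.6, 177.9]
eef_rot: [[0.989, 0.149, 0.003], [0.149, -0.989, 0.001], [0.003, -0.001, -1.0]]
force: [-0.1, 0.1, -0.1]
grip_width: 64.6
gripper_force: 0.0
```

```bash
python3 - <<'E'
from h import *
s=st();print(s['tool_pos']);V=toC(cloud(grab('top','top1')))
for n,c,z in(('box',(602,174),55),('can',(623,274),97),('dish',(523.5,240),15)):fit(V,n,c,45,z,z+12)
E
```

```text
t 21.75 C [601.8 174.1 177.9] a 8.58 F [-0.1  0.1 -0.1] w 64.6 0.0 [ 21.1  21.   82.4  -0.   76.4 102.5]
[556.00510241 288.62895313 177.94202618]
box 281 rect [595.5 172.4] [49.9 44.3] 87.8 circ 595.7 171.2 31.6 z [55.4 58.1 62.4]
can 84 rect [606.9 278.7] [47.1 27.4] 70.7 circ 610.8 277.4 24.0 z [ 97.3  99.6 102.5]
dish 79 rect [528.6 215.7] [63.2 22.3] 17.2 circ 525.5 225.7 31.6 z [15.6 19.3 23.9]
```

View pics/top1.png

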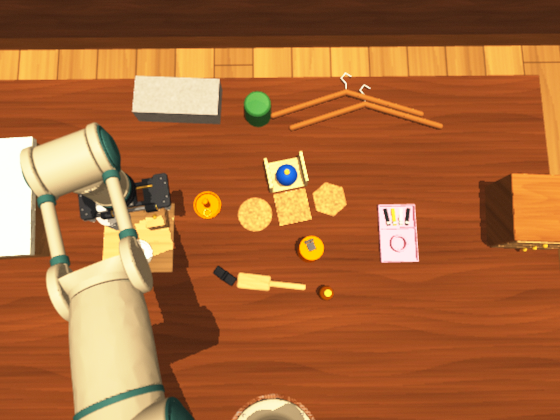

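The top view shows all three coasters empty: round (255,214), square (293,207), hex (330,198). The bauble is in its cradle at (287,175). Next, the bauble.

Emit:
carry_out(
  commands="0.5 4 0 0 0 -0.18 7;1 8 0 0 0 -0.36 7;1.5 12 0 0 0 -0.54 7.5;2 16 0 0 0 -0.72 8;2.5 20 0 0 0 -0.9 8;3.2 24 0 0 0 -1.08 8;4 28 0 0 0 -1.26 8;5 31 0 0 0 -1.44 8;5.5 34.4 0 0 0 -1.618 8;5.5 34.4 0 0 0 -1.618 8",
)

```text
time_s: 23.05
tool_pos: [661.5, -45.9, 174.3]
eef_rot: [[-0.192, 0.981, -0.0], [0.981, 0.192, -0.001], [-0.001, -0.0, -1.0]]
force: [0.1, 0.2, -0.3]
grip_width: 80.2
gripper_force: 0.0
```

```bash
python3 - <<'E'
from h import *
s=st();f=grab('wrist','w7');V=toC(cloud(f))
Q=V[(np.hypot(V[...,0]-640.5,V[...,1]+172.5)<31)&(V[...,2]>42)&(V[...,2]<66)]
A=np.c_[2*Q,np.ones(len(Q))]; q=np.linalg.lstsq(A,(Q**2).sum(1),rcond=None)[0]; print('sphere',q[:3],np.sqrt(q[3]+q[:3]@q[:3]))
fit(V,'cap',(640.5,-172.5),12,74,90);fit(V,'baub',(640,-172),32,40,100);st()
E
```

```text
t 23.05 C [ 639.7 -174.6  174.3] a 101.09 F [ 0.1  0.2 -0.3] w 80.2 0.0 [ -9.9  24.4  77.5  -0.   78.1 -21. ]
sphere [ 640.46022664 -171.89789185   40.03038683] 27.64311295695301
cap 122 rect [ 640.4 -171.7] [13.7 12.2] 15.1 circ 640.5 -171.9 7.0 z [74.1 74.7 82.2]
baub 2130 rect [ 640.3 -171.4] [54.  54.1] 2.1 circ 640.3 -171.3 27.6 z [47.  60.4 74.2]
t 23.1 C [ 639.5 -172.9  174.4] a 101.09 F [-0.5  0.1 -0. ] w 80.0 0.0 [ -9.9  24.3  77.5   0.   78.2 -20.9]
```

View pics/w7.png

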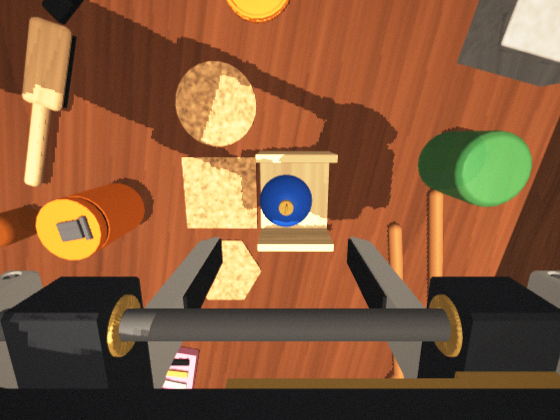

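The bauble is centred in the open-fronted cradle at (286,200), with its cap at (286,208). The fingers are aligned to close along cradle x. Descending.

Emit:
carry_out(
  commands="0.1 0.1 3 0 0 0 8;0.1 0.1 7 0 0 0 8;0.1 0.1 11 0 0 0 8;0.1 0.1 13.5 0 0 0 8;0.1 0.1 14.7 0 0 0 8;0.1 0.1 15.2 0 0 0 8;0.1 0.1 15.3 0 0 0 8;0.1 0.1 15.3 0 0 0 7;0.1 0.1 15.3 0 0 0 6.5;0.1 0.1 15.3 0 0 0 6",
  grip_force=8,
)

```text
time_s: 24.35
tool_pos: [662.2, -42.5, 22.5]
eef_rot: [[-0.196, 0.981, 0.001], [0.981, 0.196, -0.0], [-0.0, 0.001, -1.0]]
force: [-0.7, 0.0, 0.6]
grip_width: 60.7
gripper_force: 0.0
```

Emit:
carry_out(
  commands="0 0 0 0 0 0 5.8;0 0 0 0 0 0 5.6;0 0 0 0 0 0 5.3;0 0 0 0 0 0 5.3;0 0 0 0 0 0 5.3;0 0 0 0 0 0 5.3;0 0 -0.3 0 0 0 5.3;0 0 -0.8 0 0 0 5.3;0 0 -1.5 0 0 0 5.3;0 0 -2 0 0 0 5.3",
  grip_force=8,
)

```text
time_s: 25.6
tool_pos: [662.2, -42.4, 42.7]
eef_rot: [[-0.196, 0.981, 0.001], [0.981, 0.196, -0.0], [-0.0, 0.001, -1.0]]
force: [0.1, 0.1, -0.5]
grip_width: 55.2
gripper_force: 8.0
```

```bash
python3 - <<'E'
from h import *
s=st();f=grab('wrist','w8');V=toC(cloud(f))
Q=V[(np.hypot(V[...,0]-640.5,V[...,1]+172.5)<33)&(V[...,2]>60)&(V[...,2]<88)&(f['pixels'][...,0].astype(int)>f['pixels'][...,2]+40)]
A=np.c_[2*Q,np.ones(len(Q))]; q=np.linalg.lstsq(A,(Q**2).sum(1),rcond=None)[0]; print('sphere',len(Q),q[:3],np.sqrt(q[3]+q[:3]@q[:3]))
st()
E
```

```text
t 25.6 C [ 641.  -171.4   42.7] a 101.29 F [ 0.1  0.1 -0.5] w 55.2 8.0 [ -9.7  30.   87.7  -0.   62.3 -21. ]
sphere 6319 [ 640.42638713 -172.00040957   60.85626747] 27.580581332284194
t 25.65 C [ 641.4 -171.5   43.4] a 101.29 F [ 1.   0.  -0.4] w 55.5 8.0 [ -9.7  30.   87.7  -0.   62.3 -21. ]
```

Emit:
carry_out(
  commands="0 0 -2 0 0 0 5.3;0 0 -5 0 0 0 5.3;0 0 -8 0 0 0 5.3;0 0 -10 0 0 0 5.3;-1 -1 -10 0 0 0 5.3;-4 -3.7 -10 0 0 0 5.3;-8 -7.4 -10 0 0 0 5.3;-12 -11.1 -10 0 0 0 5.3;-16 -14.8 -10 0 0 0 5.3;-19 -17.6 -10 0 0 0 5.3",
)

```text
time_s: 26.9
tool_pos: [523.6, -265.0, 140.7]
eef_rot: [[-0.194, 0.981, -0.003], [0.981, 0.194, 0.001], [0.001, -0.002, -1.0]]
force: [1.1, 1.0, 0.3]
grip_width: 55.2
gripper_force: 8.0
```

Emit:
carry_out(
  commands="-3 -2.7 0 0 0 0 5.3;-5 -4.5 0 0 0 0 5.3;-5.7 -5.3 0 0 0 0 5.3;-5.7 -5.3 2 0 0 0 5.3;-5.7 -5.3 4 0 0 0 5.3;-5.7 -5.3 6 0 0 0 5.3;-5.7 -5.3 7 0 0 0 5.3;-5.7 -5.3 7 0 0 0 5.3;-5.7 -5.3 7 0 0 0 5.3;-5.7 -5.3 7 0 0 0 5.3",
)

```text
time_s: 28.15
tool_pos: [486.2, -329.7, 72.8]
eef_rot: [[-0.196, 0.981, 0.001], [0.981, 0.196, -0.001], [-0.001, 0.001, -1.0]]
force: [0.3, 0.9, 0.4]
grip_width: 55.5
gripper_force: 8.0
```

```bash
cat >> h.py <<'E'
def sph(f,z0,z1,c):
    V=toC(cloud(f));b=f['pixels'][...,0].astype(int)>f['pixels'][...,2]+40
    Q=V[(np.hypot(V[...,0]-c[0],V[...,1]-c[1])<36)&(V[...,2]>z0)&(V[...,2]<z1)&b]
    A=np.c_[2*Q,np.ones(len(Q))]; q=np.linalg.lstsq(A,(Q**2).sum(1),rcond=None)[0]; print('sphere',len(Q),q[:3].round(1),np.sqrt(q[3]+q[:3]@q[:3]).round(1))
E
python3 - <<'E'
from h import *
s=st();f=grab('wrist','w9');t=toC(s['tool_pos']);sph(f,t[2]+18,t[2]+46,t)
V=toC(cloud(f));fit(V,'cup',(411,-419),27,14,20)
g=grab('top');sph(g,t[2]+15,t[2]+46,t);st()
E
```

```text
t 28.15 C [ 412.2 -418.6   72.8] a 101.29 F [0.3 0.9 0.4] w 55.5 8.0 [-40.9  22.6  96.   -0.   61.2 -52.2]
sphere 6339 [ 411.5 -419.2   91. ] 27.5
cup 409 rect [ 409.6 -406.9] [42.1 19.3] 2.4 circ 410.0 -415.3 21.1 z [15.  16.4 17.6]
sphere 148 [ 411.5 -416.3   94.7] 23.0
t 28.25 C [ 412.  -418.5   72.6] a 101.29 F [ 0.6 -0.1  0.6] w 55.7 8.0 [-40.9  22.6  96.1  -0.   61.2 -52.2]
```

View pics/w9.png

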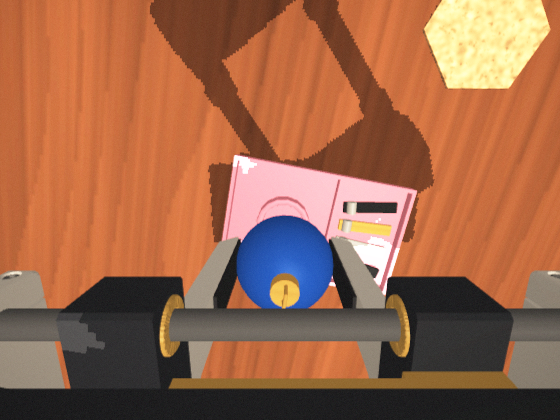

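The bauble is held above the tray; the visible far rim of the cup (283,212) matches the ball to about 1 mm.

Emit:
carry_out(
  commands="0 -0.1 0.5 0 0 0 5.3;0 -0.1 2 0 0 0 5.3;0 -0.1 3.5 0 0 0 5.3;0 -0.1 4.5 0 0 0 5.3;0 -0.1 4.9 0 0 0 5.3;0 -0.1 5 0 0 0 5.3;0 -0.1 5.1 0 0 0 5.3;0 -0.1 5.1 0 0 0 5.3;0 -0.1 5.1 0 0 0 5.3;0 -0.1 5.1 0 0 0 5.3",
)

```text
time_s: 29.5
tool_pos: [484.8, -329.7, 21.2]
eef_rot: [[-0.196, 0.981, 0.0], [0.981, 0.196, -0.0], [-0.0, 0.0, -1.0]]
force: [0.9, -0.3, -0.3]
grip_width: 55.5
gripper_force: 8.0
```

```bash
python3 - <<'E'
from h import *
s=st();f=grab('wrist','w10');t=toC(s['tool_pos']);sph(f,t[2]+18,t[2]+46,t);st()
E
```

```text
t 29.5 C [ 410.8 -418.3   21.2] a 101.29 F [ 0.9 -0.3 -0.3] w 55.5 8.0 [-41.   25.7  99.6  -0.   54.7 -52.3]
sphere 6346 [ 410.2 -418.9   39.3] 27.6
t 29.55 C [ 410.8 -418.3   21.2] a 101.29 F [ 0.7 -0.1 -0.4] w 55.7 8.0 [-41.   25.7  99.6  -0.   54.7 -52.3]
```

Sphere is at z 39.3 (it rests at about 39). Lower 0.5 mm, open slowly, then rise.

Emit:
carry_out(
  commands="0 0 0.05 0 0 0 5.3;0 0 0.05 0 0 0 5.5;0 0 0.05 0 0 0 5.7;0 0 0.05 0 0 0 5.9;0 0 0.05 0 0 0 6.3;0 0 0.05 0 0 0 7;0 0 0.05 0 0 0 7.5;0 0 0.05 0 0 0 7.5;0 0 -1 0 0 0 7.5;0 0 -3 0 0 0 7.5",
)

```text
time_s: 30.8
tool_pos: [484.3, -329.3, 51.2]
eef_rot: [[-0.196, 0.981, -0.001], [0.981, 0.196, 0.001], [0.001, -0.001, -1.0]]
force: [0.1, 1.0, 1.2]
grip_width: 74.7
gripper_force: 0.0
```

Emit:
carry_out(
  commands="0 0 -3 0 0 0 7.5;0 0 -7 0 0 0 7.5;0 0 -11 0 0 0 7.5;0 0 -14 0 0 0 7.5;0 0 -14 0 0 0 7.5;0 0 -14 0 0 0 7.5;0 0 -14 0 0 0 7.5;0 0 -14 0 0 0 7.5;0 0 -14 0 0 0 7.5;0 0 -14 0 0 0 7.5",
)

```text
time_s: 32.05
tool_pos: [484.7, -329.6, 190.7]
eef_rot: [[-0.196, 0.981, -0.0], [0.981, 0.196, 0.0], [0.0, -0.0, -1.0]]
force: [0.2, -0.4, -0.4]
grip_width: 75.2
gripper_force: 0.0
```

```bash
python3 - <<'E'
from h import *
s=st();print(s['tool_pos']);f=grab('wrist','w11');sph(f,40,70,(410.5,-419))
V=toC(cloud(f))
g=grab('scene');sph(g,20,70,(410.5,-419))
U=toC(cloud(g));t=grab('top');T=toC(cloud(t));np.savez('t3.npz',U=U,u=g['pixels'],T=T,t=t['pixels'])
# cork by height in wrist & scene & top
for k,W in(('wr',V),('sc',U),('tp',T)):
    for n,c in(('sq',(563,-172)),('round',(563,-72)),('hex',(563,-272))): fit(W,k+n,c,52,1.8,4.5)
for n,c,z in(('box',(602,174),55),('can',(623,274),97),('dish',(523.5,240),15)):fit(T,n,c,45,z,z+12)
E
```

```text
t 32.05 C [ 410.7 -418.2  190.7] a 101.29 F [ 0.2 -0.4 -0.4] w 75.2 0.0 [-41.   17.3  86.3  -0.   76.5 -52.3]
[ 484.67116715 -329.57818386  190.68703413]
sphere 1668 [ 410.1 -419.    39.3] 27.5
sphere 488 [ 411.6 -421.2   40.3] 26.8
wrsq 413 rect [ 562.7 -211.1] [ 7.4 73.2] 89.9 circ 562.8 -207.7 36.6 z [1.9 2.8 3.9]
wrround few 0
wrhex 4172 rect [ 564.6 -272.1] [94.8 93.4] 17.8 circ 564.0 -271.4 50.5 z [1.9 2.8 3.9]
scsq 864 rect [ 563. -175.] [98.3 97.7] 12.2 circ 563.0 -172.1 51.8 z [2.1 3.2 4.3]
scround 700 rect [560.8 -70.7] [97.8 95.3] 55.0 circ 563.1 -72.3 51.7 z [2.  3.2 4.4]
schex 917 rect [ 563.7 -272.6] [99.9 98.5] 25.0 circ 562.9 -271.8 51.8 z [2.  3.2 4.3]
tpsq 454 rect [ 564.2 -172.6] [99.7 98.6] 78.8 circ 563.2 -172.2 51.9 z [2.  3.1 4.3]
tpround 412 rect [563.1 -72.5] [100.5  96.1] 23.1 circ 563.0 -71.7 51.7 z [1.9 3.  4.3]
tphex 383 rect [ 563.2 -272.8] [102.1  99.1] 40.6 circ 563.0 -272.3 51.9 z [2.  3.1 4.3]
box 342 rect [598.7 171.9] [50.8 50.3] 87.3 circ 598.6 171.7 32.5 z [55.5 58.  62.6]
can 379 rect [621.1 272.8] [58.2 57.2] 82.5 circ 621.5 272.9 29.5 z [ 97.3  99.8 104.2]
dish 286 rect [521.9 238.4] [71.5 68.9] 79.2 circ 521.5 238.5 36.4 z [15.4 18.7 24.7]
```

Emit:
carry_out(
  commands="1 0.5 -1 0 0 0.18 7;4 2 -2 0 0 0.36 7;7 3.5 -3 0 0 0.54 7;10 5 -4 0 0 0.72 7;13 7 -5 0 0 0.9 7;16 9 -6 0 0 1.08 7;19 11 -6.5 0 0 1.26 7;22 12 -6.5 0 0 1.44 7;24.8 12.9 -6.5 0 0 1.618 7;24.8 12.9 -6.5 0 0 1.618 7",
)

```text
time_s: 33.45
tool_pos: [562.7, -59.5, 256.1]
eef_rot: [[0.988, 0.153, 0.0], [0.153, -0.988, 0.0], [0.0, -0.0, -1.0]]
force: [-0.4, 1.2, -0.4]
grip_width: 69.8
gripper_force: 0.0
```

```bash
python3 - <<'E'
from h import *
s=st();print(s['tool_pos']);f=grab('wrist','w12');p=f['pixels'];V=toC(cloud(f))
h=cv2.cvtColor(p,cv2.COLOR_BGR2HSV)
for n,c in(('sq',(563,-172)),('round',(563,-72)),('hex',(563,-272))):
    m=(np.hypot(V[...,0]-c[0],V[...,1]-c[1])<62)&(np.abs(V[...,2])<7)
    # cork vs table: green/red ratio
    r=p[...,1].astype(float)/(p[...,2]+1.);t,_=cv2.threshold((r[m]*200).clip(0,255).astype(np.uint8),0,255,cv2.THRESH_OTSU)
    k=(m&(r*200>t)).astype(np.uint8);k=cv2.morphologyEx(k,cv2.MORPH_OPEN,np.ones((3,3)))
    nl,lab,stt,_=cv2.connectedComponentsWithStats(k);b=1+stt[1:,4].argmax();Q=V[lab==b][:,:2].astype(np.float32)
    rc=cv2.minAreaRect(Q);print(n,len(Q),t,'rect',rc,'circ',cv2.minEnclosingCircle(Q),'mean',Q.mean(0))
E
```

```text
t 33.45 C [ 540.1 -168.6  256.1] a 8.82 F [-0.4  1.2 -0.4] w 69.8 0.0 [-13.1  13.6  82.1   0.   84.2  68.1]
[562.71066625 -59.51311235 256.12844085]
sq 903 145.0 rect ((537.4554443359375, -180.2038116455078), (67.72964477539062, 35.74563980102539), 88.44717407226562) circ ((535.247802734375, -179.9813232421875), 36.81473922729492) mean [ 535.1788  -182.37675]
round 3033 127.0 rect ((562.1929321289062, -72.24333190917969), (89.03413391113281, 90.00849151611328), 56.373111724853516) circ ((562.2869873046875, -71.8077621459961), 45.58699417114258) mean [563.578   -72.48703]
hex 2769 138.0 rect ((561.7642822265625, -273.33642578125), (81.13200378417969, 90.55215454101562), 89.89521026611328) circ ((560.979736328125, -272.47314453125), 46.30181884765625) mean [ 562.49506 -272.66727]
```

View pics/w12.png

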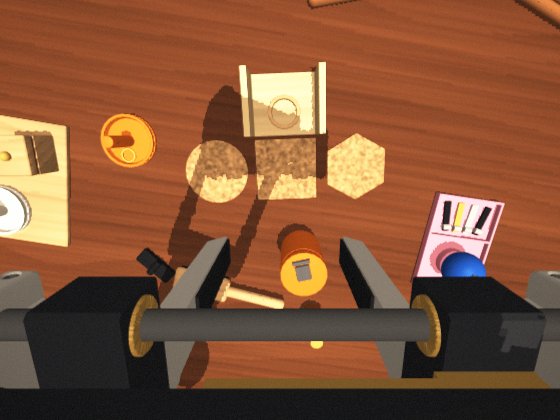

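The view shows all coasters empty: round (217,171), square (286,168), hex (356,167). The bauble sits in the tray cup at (463,270). Fetching the box.

Emit:
carry_out(
  commands="0.5 -4 0 0 0 0 7;1 -9 0 0 0 0 7;2 -15 0 0 0 0 7;3 -21 0 0 0 0 7;4 -27 0 0 0 0 7;4.6 -32 2 0 0 0 7;4.6 -34.5 5 0 0 0 7;4.6 -34.5 9 0 0 0 7;4.6 -34.5 10.6 0 0 0 7;4.6 -34.5 10.6 0 0 0 7",
)

```text
time_s: 34.75
tool_pos: [556.7, 285.6, 149.1]
eef_rot: [[0.989, 0.149, -0.002], [0.149, -0.989, -0.001], [-0.002, 0.001, -1.0]]
force: [-0.6, -1.1, 0.0]
grip_width: 70.4
gripper_force: 0.0
```

```bash
python3 - <<'E'
from h import *
s=st();print(s['tool_pos']);f=grab('wrist','w13');V=toC(cloud(f));fit(V,'box',(602,174),42,52,63);fit(V,'can',(623,274),42,97,110);s=st()
E
```

```text
t 34.75 C [601.9 171.  149.1] a 8.55 F [-0.6 -1.1  0. ] w 70.4 0.0 [ 20.8  22.2  84.8  -0.   73.2 102.3]
[556.71501248 285.57775844 149.134795  ]
box 2645 rect [601.1 173.3] [50.1 49.7] 87.4 circ 601.2 173.1 34.3 z [56.2 57.6 58.9]
can 4274 rect [623.5 274. ] [58.8 58.7] 1.1 circ 623.5 274.1 29.9 z [ 97.6  98.9 103. ]
t 34.8 C [602.8 171.2 150.5] a 8.54 F [-0.5 -1.5  0.3] w 70.4 0.0 [ 20.8  22.1  84.7  -0.   73.2 102.3]
```

Emit:
carry_out(
  commands="0 -0.2 2 0 0 0 7;0 -0.2 5 0 0 0 7;0 -0.2 8 0 0 0 7;0 -0.2 11 0 0 0 7;0 -0.2 12.2 0 0 0 7;0 -0.2 12.4 0 0 0 7;0 -0.2 12.4 0 0 0 4.6;0 -0.2 12.4 0 0 0 4.6;0 -0.2 12.4 0 0 0 4.6;0 -0.2 12.4 0 0 0 4.6",
  grip_force=20,
)

```text
time_s: 36.05
tool_pos: [557.2, 289.0, 27.1]
eef_rot: [[0.989, 0.149, 0.002], [0.149, -0.989, 0.0], [0.002, -0.0, -1.0]]
force: [0.4, 0.1, 5.2]
grip_width: 50.3
gripper_force: 20.0
```

```bash
python3 - <<'E'
from h import *
s=st();print(s['tool_pos']);R=s['eef_rot'];print(R.T@(C.T@[562.7,-272.3,160]-s['tool_pos']))
E
```

```text
t 36.05 C [603.  174.3  27.1] a 8.59 F [0.4 0.1 5.2] w 50.3 20.0 [ 21.1  28.2  93.8  -0.   57.9 102.5]
[557.15751062 289.04832115  27.09658036]
[ -18.86830518  447.95314446 -133.02496298]
```

Emit:
carry_out(
  commands="0 0 -1 0 0 0 4.6;0 0 -4 0 0 0 4.6;0 0 -8 0 0 0 4.6;0 0 -12 0 0 0 4.6;0 3 -13 0 0 0 4.6;-0.3 8 -13 0 0 0 4.6;-0.6 14 -13 0 0 0 4.6;-0.9 20 -13 0 0 0 4.6;-1.2 26 -13 0 0 0 4.6;-1.4 32 -13 0 0 0 4.6",
)

```text
time_s: 37.3
tool_pos: [589.9, -31.4, 156.1]
eef_rot: [[0.989, 0.149, -0.0], [0.149, -0.989, 0.0], [-0.0, -0.0, -1.0]]
force: [1.9, -0.3, -0.3]
grip_width: 49.7
gripper_force: 20.0
```

Emit:
carry_out(
  commands="-0.3 6 0 0 0 0 4.6;-0.4 11 0 0 0 0 4.6;-0.4 12.8 0 0 0 0 4.6;-0.4 12.8 2 0 0 0 4.6;-0.4 12.8 5 0 0 0 4.6;-0.4 12.8 8 0 0 0 4.6;-0.4 12.8 9 0 0 0 4.6;-0.4 12.8 9 0 0 0 4.6;-0.4 12.8 9 0 0 0 4.6;-0.4 12.8 9 0 0 0 4.6",
)

```text
time_s: 38.55
tool_pos: [606.3, -157.1, 67.3]
eef_rot: [[0.989, 0.149, 0.002], [0.149, -0.989, -0.001], [0.002, 0.001, -1.0]]
force: [-0.8, 0.5, -0.6]
grip_width: 50.0
gripper_force: 20.0
```

```bash
python3 - <<'E'
from h import *
s=st();t=toC(s['tool_pos']);f=grab('wrist','w14');V=toC(cloud(f))
z=t[2]-16+50;fit(V,'box',t,38,z-4,z+6);s=st()
E
```

```text
t 38.55 C [ 563.7 -272.8   67.3] a 8.59 F [-0.8  0.5 -0.6] w 50.0 20.0 [-20.9  25.8  91.3  -0.   62.7  60.5]
box 6499 rect [ 564.  -273.1] [73.4 45.3] 87.1 circ 569.5 -273.4 36.8 z [ 97.4  98.1 105. ]
t 38.6 C [ 563.6 -272.7   67.1] a 8.59 F [-0.1  0.1 -0.2] w 50.0 20.0 [-20.9  25.8  91.3  -0.   62.7  60.5]
```

Emit:
carry_out(
  commands="0 0 1.5 0 0 0 4.6;0 0 3 0 0 0 4.6;0 0 4 0 0 0 4.6;0 0 4.3 0 0 0 4.6;0 0 4.4 0 0 0 4.6;0 0 4.45 0 0 0 4.6;0 0 4.5 0 0 0 4.6;0 0 4.5 0 0 0 4.6;0 0 4.5 0 0 0 4.6;0 0 4.5 0 0 0 4.6",
)

```text
time_s: 39.85
tool_pos: [604.3, -156.5, 22.1]
eef_rot: [[0.989, 0.149, -0.002], [0.149, -0.989, 0.0], [-0.002, -0.001, -1.0]]
force: [-5.1, 1.5, 7.9]
grip_width: 50.1
gripper_force: 20.0
```

Contact (7.9 N). Release and rise.

Emit:
carry_out(
  commands="0 0 0 0 0 0 6.5;0 0 0 0 0 0 6.5;0 0 0 0 0 0 6.5;0 0 -1 0 0 0 6.5;0 0 -4 0 0 0 6.5;0 0 -8 0 0 0 6.5;0 0 -12 0 0 0 6.5;0 0 -14 0 0 0 6;0 0 -14 0 0 0 5;0 0 -14 0 0 0 4",
)

```text
time_s: 41.1
tool_pos: [604.8, -156.6, 160.2]
eef_rot: [[0.989, 0.149, -0.001], [0.149, -0.989, 0.0], [-0.001, -0.001, -1.0]]
force: [0.5, 0.1, -0.2]
grip_width: 43.3
gripper_force: 0.0
```

```bash
cat >> h.py <<'E'
def coaster(f,c,V=None):
    V=toC(cloud(f));p=f['pixels'];m=(np.hypot(V[...,0]-c[0],V[...,1]-c[1])<62)&(V[...,2]>1.4)&(V[...,2]<4.6)
    k=cv2.morphologyEx(m.astype(np.uint8),cv2.MORPH_OPEN,np.ones((5,5)));n,l,s,_=cv2.connectedComponentsWithStats(k)
    Q=V[l==1+s[1:,4].argmax()][:,:2].astype(np.float32);print('coaster',len(Q),cv2.minAreaRect(Q),cv2.minEnclosingCircle(Q))
E
python3 - <<'E'
from h import *
s=st();print(s['tool_pos']);f=grab('wrist','w15');V=toC(cloud(f));fit(V,'box',(562.5,-272.5),42,46,57);coaster(f,(562.5,-272.5));R=s['eef_rot']
print(R.T@(C.T@[525,240.4,0]-s['tool_pos']))
E
```

```text
t 41.1 C [ 562.4 -272.1  160.2] a 8.58 F [ 0.5  0.1 -0.2] w 43.3 0.0 [-20.9  21.6  84.   -0.   74.4  60.5]
[ 604.79382889 -156.62241411  160.1752461 ]
box 2369 rect [ 560.2 -272.3] [49.5 49.9] 88.3 circ 560.1 -272.7 34.0 z [51.2 52.6 53.8]
coaster 1011 ((579.3085327148438, -270.7498779296875), (50.69940185546875, 82.83595275878906), 7.78632116317749) ((565.9351806640625, -272.43109130859375), 42.229820251464844)
[ -61.43612168 -510.04764281  160.56065642]
```

View pics/w15.png

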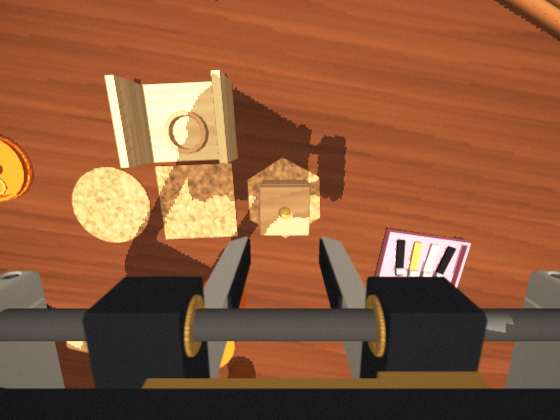

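The box is upright on the hex coaster (285,205), about 2 mm off centre, which is fine. Now the dish.

Emit:
carry_out(
  commands="-0.5 -4 0 0 0 0 4;-1 -10 0 0 0 0 4;-1.7 -16 0 0 0 0 4;-2.4 -22 0 0 0 0 4;-3.2 -28 0 0 0 0 4;-4 -34 0 0 0 0 4;-4.7 -40 0 0 0 0 4;-5.5 -46 0 0 0 0 4;-6.2 -50 0 0 0 0 4;-6.2 -51 0 0 0 0 4",
)

```text
time_s: 42.4
tool_pos: [466.3, 339.9, 159.5]
eef_rot: [[0.988, 0.153, -0.002], [0.153, -0.988, -0.001], [-0.003, 0.001, -1.0]]
force: [0.3, -0.8, 0.3]
grip_width: 40.1
gripper_force: 0.0
```

Emit:
carry_out(
  commands="0 0 2 0 0 0 4;0 0 3 0 0 0 4;0 0 3 0 0 0 4;0 0 3 0 0 0 4;0 0 3 0 0 0 4;0 0 3 0 0 0 4;0 0 3 0 0 0 4;0 0 3 0 0 0 4;0 0 3 0 0 0 4;0 0 3 0 0 0 4",
)

```text
time_s: 43.65
tool_pos: [468.0, 338.2, 130.9]
eef_rot: [[0.989, 0.149, -0.0], [0.149, -0.989, -0.0], [-0.0, 0.0, -1.0]]
force: [0.1, -0.1, 0.3]
grip_width: 39.8
gripper_force: 0.0
```

```bash
python3 - <<'E'
from h import *
s=st();f=grab('wrist','w16');V=toC(cloud(f));fit(V,'post',(524,240),18,56,78);fit(V,'dish',(524,240),42,15,29);st()
E
```

```text
t 43.65 C [525.2 240.  130.9] a 8.59 F [ 0.1 -0.1  0.3] w 39.8 0.0 [ 29.   18.9  92.7  -0.   68.4 110.4]
post 309 rect [524.  239.7] [14.9 14.8] 38.9 circ 523.9 239.8 7.9 z [59.1 69.2 70.5]
dish 1391 rect [523.6 239.8] [70.2 70.3] 31.1 circ 523.4 239.8 35.6 z [15.2 20.9 22.6]
t 43.7 C [525.2 239.9 130.9] a 8.58 F [-0.8 -0.4 -0.4] w 39.9 0.0 [ 29.   18.9  92.7  -0.   68.4 110.4]
```

Emit:
carry_out(
  commands="0 0 3 0 0 0 4;0 0 6 0 0 0 4;0 0 8.5 0 0 0 4;0 0 9.4 0 0 0 4;0 0 9.5 0 0 0 4;0 0 9.5 0 0 0 1.2;0 0 9.5 0 0 0 1.2;0 0 9.5 0 0 0 1.2;0 0 9.5 0 0 0 1.2;0 0 9.5 0 0 0 1.2",
  grip_force=20,
)

```text
time_s: 44.95
tool_pos: [468.4, 338.5, 36.7]
eef_rot: [[0.989, 0.149, 0.001], [0.149, -0.989, 0.001], [0.001, -0.001, -1.0]]
force: [-0.2, 0.3, 4.6]
grip_width: 15.8
gripper_force: 20.0
```

Emit:
carry_out(
  commands="0 0 -1 0 0 0 1.2;0 0 -4 0 0 0 1.2;0 0 -8 0 0 0 1.2;0 0 -12 0 0 0 1.2;0.5 3 -13 0 0 0 1.2;1.5 8 -13 0 0 0 1.2;2.5 14 -13 0 0 0 1.2;3.5 20 -13 0 0 0 1.2;4.5 25 -13 0 0 0 1.2;5.2 29 -13 0 0 0 1.2",
)

```text
time_s: 46.2
tool_pos: [562.9, 57.0, 165.9]
eef_rot: [[0.989, 0.148, -0.0], [0.148, -0.989, -0.0], [-0.0, 0.0, -1.0]]
force: [0.3, 0.8, -1.1]
grip_width: 15.3
gripper_force: 20.0
```

Emit:
carry_out(
  commands="0.2 2 0 0 0 0 1.2;0.2 2 3 0 0 0 1.2;0.2 2 6 0 0 0 1.2;0.2 2 9 0 0 0 1.2;0.2 2 9 0 0 0 1.2;0.2 2 9 0 0 0 1.2;0.2 2 9 0 0 0 1.2;0.2 2 9 0 0 0 1.2;0.2 2 9 0 0 0 1.2;0.2 2 9 0 0 0 1.2",
)

```text
time_s: 47.45
tool_pos: [567.8, 39.7, 76.2]
eef_rot: [[0.989, 0.149, 0.0], [0.149, -0.989, -0.0], [0.0, 0.0, -1.0]]
force: [0.2, -0.3, -1.8]
grip_width: 15.8
gripper_force: 20.0
```

```bash
python3 - <<'E'
from h import *
s=st();t=toC(s['tool_pos']);f=grab('wrist','w17');V=toC(cloud(f));z=t[2]-28+14;fit(V,'rim',(563,-72),45,z-5,z+4);coaster(f,(563,-72));st()
E
```

```text
t 47.45 C [564.5 -72.3  76.2] a 8.57 F [ 0.2 -0.3 -1.8] w 15.8 20.0 [-3.  21.1 98.1 -0.  60.8 78.4]
rim 1525 rect [563.3 -73.7] [70.4 68.1] 51.8 circ 562.3 -72.7 35.7 z [58.2 61.  62.3]
coaster 1739 ((589.7666015625, -67.92046356201172), (33.964752197265625, 84.38822174072266), 7.760238170623779) ((575.8305053710938, -69.81961822509766), 42.225257873535156)
t 47.5 C [564.4 -72.3  76.1] a 8.58 F [ 0.2  0.3 -1.3] w 15.6 20.0 [-3.  21.1 98.1 -0.  60.8 78.4]
```

Emit:
carry_out(
  commands="0 0 1.5 0 0 0 1.2;0 0 3 0 0 0 1.2;0 0 4 0 0 0 1.2;0 0 4.3 0 0 0 1.2;0 0 4.4 0 0 0 1.2;0 0 4.45 0 0 0 1.2;0 0 4.45 0 0 0 1.2;0 0 4.45 0 0 0 1.2;0 0 4.45 0 0 0 1.2;0 0 4.45 0 0 0 1.2",
)

```text
time_s: 48.75
tool_pos: [567.9, 39.7, 31.7]
eef_rot: [[0.989, 0.149, 0.001], [0.149, -0.989, -0.0], [0.001, 0.0, -1.0]]
force: [1.1, -0.4, 0.7]
grip_width: 15.5
gripper_force: 20.0
```

Emit:
carry_out(
  commands="0 0 0.05 0 0 0 1.2;0 0 0.05 0 0 0 4;0 0 0.05 0 0 0 4;0 0 0.05 0 0 0 4;0 0 0.05 0 0 0 4;0 0 -1 0 0 0 4;0 0 -4 0 0 0 5;0 0 -8 0 0 0 6;0 0 -12 0 0 0 7;0 0 -16 0 0 0 8",
)

```text
time_s: 50.0
tool_pos: [567.6, 39.7, 193.6]
eef_rot: [[0.989, 0.149, 0.001], [0.149, -0.989, -0.0], [0.001, 0.0, -1.0]]
force: [-0.2, 0.4, -0.1]
grip_width: 76.3
gripper_force: 0.0
```

```bash
python3 - <<'E'
from h import *
s=st();f=grab('wrist','w18');V=toC(cloud(f));fit(V,'dish',(563,-72),42,10,24);fit(V,'post',(563,-72),18,50,75);coaster(f,(563,-72));s=st();R=s['eef_rot']
print(R.T@(C.T@[624,274.2,0]-s['tool_pos']))
E
```

```text
t 50.0 C [564.4 -72.3 193.6] a 8.58 F [-0.2  0.4 -0.1] w 76.3 0.0 [-3.  15.6 88.2 -0.  76.1 78.4]
dish 944 rect [562.6 -73.1] [69.4 70.8] 85.5 circ 562.5 -73.0 35.5 z [10.3 15.8 17.6]
post 192 rect [562.9 -73. ] [14.9 14.9] 38.8 circ 562.6 -73.2 8.0 z [54.1 64.2 65.7]
coaster 90 ((602.8563232421875, -68.79833984375), (13.72226619720459, 9.640827178955078), 88.52554321289062) ((602.7534790039062, -68.79570007324219), 8.326616287231445)
t 50.05 C [567.7 -73.  199.4] a 8.59 F [1.7 0.5 3.3] w 78.9 0.0 [-3.  15.4 87.7 -0.  76.2 78.4]
[  37.56694831 -349.97680694  198.98381982]
```

Emit:
carry_out(
  commands="0.5 -4 0 0 0 0 8;1 -9 0 0 0 0 8.5;1.7 -15 0 0 0 0 9;2.5 -21 0 0 0 0 9;3.3 -27 0 0 0 0 9;4 -32 0 0 0 0 9;4.3 -34.9 0 0 0 0 9;4.3 -34.9 1 0 0 0 9;4.3 -34.9 2 0 0 0 9;4.3 -34.9 2 0 0 0 9",
)

```text
time_s: 51.3
tool_pos: [557.5, 389.3, 170.1]
eef_rot: [[0.989, 0.148, -0.002], [0.148, -0.989, -0.002], [-0.003, 0.002, -1.0]]
force: [-0.2, 0.1, -0.8]
grip_width: 89.9
gripper_force: 0.0
```

```bash
python3 - <<'E'
from h import *
s=st();f=grab('wrist','w19');V=toC(cloud(f));fit(V,'can',(623,274),42,97,110);s=st()
E
```

```text
t 51.3 C [623.  272.5 170.1] a 8.49 F [-0.2  0.1 -0.8] w 89.9 0.0 [ 29.1  26.1  75.3  -0.   78.8 110.6]
can 3453 rect [623.8 274.4] [58.3 58.9] 34.3 circ 623.6 274.2 29.7 z [ 97.7  98.9 103. ]
t 51.35 C [623.5 272.7 170.8] a 8.49 F [-1.1 -0.2  0.6] w 90.0 0.0 [ 29.1  26.   75.2  -0.   78.8 110.6]
```

Emit:
carry_out(
  commands="0 -0.2 2 0 0 0 9;0 -0.2 5 0 0 0 9;0 -0.2 8 0 0 0 9;0 -0.2 10.5 0 0 0 9;0 -0.2 10.9 0 0 0 8;0 -0.2 10.9 0 0 0 5.5;0 -0.2 10.9 0 0 0 5.5;0 -0.2 10.9 0 0 0 5.5;0 -0.2 10.9 0 0 0 5.5;0 -0.2 10.9 0 0 0 5.5",
  grip_force=25,
)

```text
time_s: 52.6
tool_pos: [558.9, 393.1, 64.0]
eef_rot: [[0.989, 0.149, 0.003], [0.149, -0.989, 0.0], [0.003, 0.0, -1.0]]
force: [0.5, -2.8, 5.6]
grip_width: 59.8
gripper_force: 25.0
```

Emit:
carry_out(
  commands="0 0 0 0 0 0 5.5;0 0 0 0 0 0 5.5;0 0 -1 0 0 0 5.5;0 0 -3 0 0 0 5.5;0 0 -6 0 0 0 5.5;0 0 -9 0 0 0 5.5;0 0 -12 0 0 0 5.5;0 0 -12 0 0 0 5.5;0 0 -12 0 0 0 5.5;0 0 -12 0 0 0 5.5",
)

```text
time_s: 53.85
tool_pos: [556.8, 392.7, 180.3]
eef_rot: [[0.989, 0.149, -0.003], [0.149, -0.989, -0.002], [-0.004, 0.001, -1.0]]
force: [-0.8, -0.8, -2.0]
grip_width: 59.5
gripper_force: 25.0
```

```bash
python3 - <<'E'
from h import *
s=st();R=s['eef_rot']
print(R.T@(C.T@[563.2,-172.2,0]-s['tool_pos']))
E
```

```text
t 53.85 C [622.9 276.  180.3] a 8.58 F [-0.8 -0.8 -2. ] w 59.5 25.0 [ 29.4  25.9  74.1   0.   80.2 110.8]
[-37.79376286 450.34026499 181.01181273]
```

Emit:
carry_out(
  commands="-0.2 3 0 0 0 0 5.5;-0.6 8 0 0 0 0 5.5;-1.1 14 0 0 0 0 5.5;-1.6 20 0 0 0 0 5.5;-2.1 26 0 0 0 0 5.5;-2.6 32 0 0 0 0 5.5;-3.1 37.5 0 0 0 0 5.5;-3.6 42 0 0 0 0 5.5;-3.8 45 0 0 0 0 5.5;-3.8 45 0 0 0 0 5.5",
)

```text
time_s: 55.1
tool_pos: [587.0, -59.4, 181.2]
eef_rot: [[0.989, 0.146, -0.002], [0.146, -0.989, 0.0], [-0.002, -0.0, -1.0]]
force: [-0.5, -0.6, -2.3]
grip_width: 59.4
gripper_force: 25.0
```

Emit:
carry_out(
  commands="0 0 2 0 0 0 5.5;0 0 4 0 0 0 5.5;0 0 6 0 0 0 5.5;0 0 8 0 0 0 5.5;0 0 8 0 0 0 5.5;0 0 8 0 0 0 5.5;0 0 8 0 0 0 5.5;0 0 8 0 0 0 5.5;0 0 8 0 0 0 5.5;0 0 8 0 0 0 5.5",
)

```text
time_s: 56.35
tool_pos: [587.4, -57.5, 102.6]
eef_rot: [[0.989, 0.149, 0.0], [0.149, -0.989, -0.0], [0.0, 0.0, -1.0]]
force: [-0.0, -0.4, -2.3]
grip_width: 59.6
gripper_force: 25.0
```

```bash
python3 - <<'E'
from h import *
s=st();t=toC(s['tool_pos']);f=grab('wrist','w20');V=toC(cloud(f))
z=t[2]+37.5;fit(V,'can',(563,-172),33,z-1.5,z+2);m=np.hypot(V[...,0]-563,V[...,1]+172)<20;print(np.percentile(V[m][:,2],[10,50,90]));st()
E
```

```text
t 56.35 C [ 564.8 -171.5  102.6] a 8.57 F [-0.  -0.4 -2.3] w 59.6 25.0 [-12.3  21.3  93.4  -0.   65.3  69.1]
can 1955 rect [ 568.6 -172.3] [62.7 45. ] 87.3 circ 566.8 -172.2 32.0 z [138.8 141.2 142. ]
[137.08392316 138.27837371 142.08339723]
t 56.4 C [ 564.7 -171.5  102.6] a 8.58 F [-0.2 -0.1 -2.1] w 59.5 25.0 [-12.3  21.3  93.4  -0.   65.3  69.1]
```

View pics/w20.png

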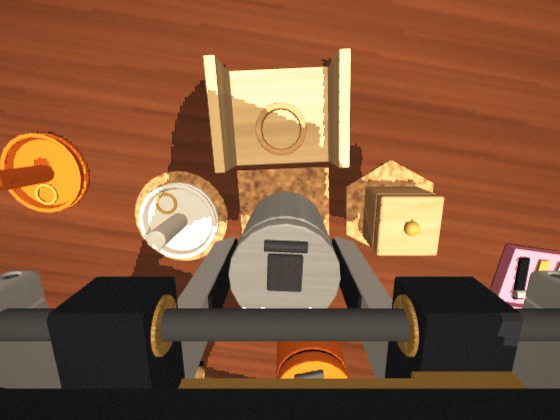

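Canister upright over the square coaster, dish (180,218) and box (405,220) clear of the fingers. Lowering.

Emit:
carry_out(
  commands="-0.2 0 1 0 0 0 5.5;-0.2 0 2.5 0 0 0 5.5;-0.2 0 3.8 0 0 0 5.5;-0.2 0 4.2 0 0 0 5.5;-0.2 0 4.35 0 0 0 5.5;-0.2 0 4.45 0 0 0 5.5;-0.2 0 4.45 0 0 0 5.5;-0.2 0 4.45 0 0 0 5.5;-0.2 0 4.45 0 0 0 5.5;-0.2 0 4.45 0 0 0 5.5",
)

```text
time_s: 57.65
tool_pos: [584.7, -57.5, 59.0]
eef_rot: [[0.989, 0.149, -0.001], [0.149, -0.989, 0.0], [-0.001, -0.0, -1.0]]
force: [-3.5, 0.5, 6.5]
grip_width: 59.9
gripper_force: 25.0
```

Contact. Release with a modest opening, rise and back off.

Emit:
carry_out(
  commands="0 0 0 0 0 0 7.5;0 0 0 0 0 0 7.5;0 0 0 0 0 0 7.5;0 0 0 0 0 0 7.5;0 0 -1 0 0 0 7.5;0 0 -4 0 0 0 7.5;0 0 -8 0 0 0 7.5;0 0 -12 0 0 0 7.5;0 0 -16 0 0 0 7.5;0 0 -20 0 0 0 7.5",
)

```text
time_s: 58.9
tool_pos: [585.3, -57.7, 260.2]
eef_rot: [[0.989, 0.149, 0.001], [0.149, -0.989, -0.0], [0.001, 0.0, -1.0]]
force: [-0.1, 0.1, -1.2]
grip_width: 74.8
gripper_force: 0.0
```

```bash
python3 - <<'E'
from h import *
s=st();f=grab('wrist','w21');V=toC(cloud(f));fit(V,'can',(563,-172),42,90,110);fit(V,'dish',(563,-72),42,10,24);fit(V,'box',(562,-272),42,47,58)
for n in('scene','top'):
    g=grab(n,n+'9');sph(g,45,70,(410.5,-419));V=toC(cloud(g));print(n);fit(V,'can',(563,-172),42,88,110);fit(V,'dish',(563,-72),42,10,24);fit(V,'box',(562,-272),42,47,58)
E
```

```text
t 58.9 C [ 562.7 -171.2  260.2] a 8.58 F [-0.1  0.1 -1.2] w 74.8 0.0 [-12.4  15.5  79.   -0.   85.5  69. ]
can 1937 rect [ 560.2 -172.7] [59.3 58.1] 86.9 circ 560.2 -172.5 29.8 z [92.4 93.8 98. ]
dish 695 rect [562.5 -73.1] [70.1 70. ] 66.3 circ 562.6 -73.2 35.6 z [10.3 15.6 17.7]
box 1398 rect [ 559.8 -272.4] [50.5 49.6] 87.1 circ 559.9 -272.0 34.0 z [51.1 52.7 54. ]
sphere 393 [ 412.  -421.1   42. ] 25.6
scene
can 566 rect [ 560.6 -174.1] [57.8 59.2] 57.8 circ 561.2 -173.8 30.4 z [90.9 94.4 98.6]
dish 330 rect [564.5 -76.7] [69.  68.5] 54.1 circ 563.3 -75.1 36.2 z [10.3 14.1 18.9]
box 536 rect [ 560.5 -273.9] [50.5 52. ] 87.4 circ 561.8 -273.6 33.7 z [49.4 53.2 55.2]
sphere 312 [ 408.2 -419.8   42.9] 25.4
top
can 455 rect [ 557.7 -172.6] [57.7 58.1] 30.1 circ 558.0 -173.2 30.0 z [90.4 94.3 98.8]
dish 104 rect [564.2 -76.7] [70.3 56.7] 50.0 circ 560.2 -73.7 35.7 z [10.4 15.4 20.3]
box 126 rect [ 558.6 -272.7] [50.  50.1] 87.8 circ 557.2 -272.8 33.6 z [48.7 52.8 56.1]
```

View pics/scene9.png

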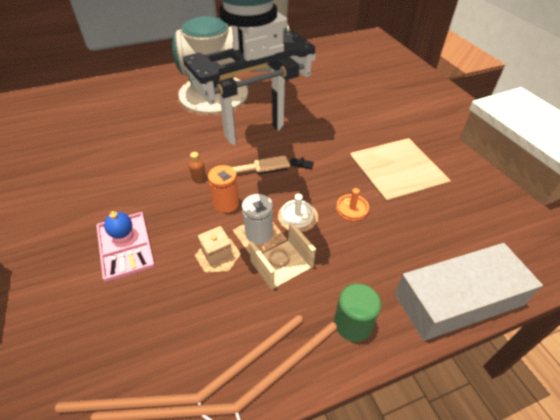

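The bauble is in the tray cup (118,225). The canister (258,218), dish (298,212) and box (215,247) stand upright on their own coasters, within 3 mm of where they started. Handing in.

```bash
python3 -c "
from plant import bot
print(bot.close_job())"
```

```text
the job is handed in; nothing more can be done
None
```

I finished the job and handed it in after about 59 s of robot time: the bauble rests in the tray's cup, and the canister, dish and box are back upright on their own coasters, each within about 3 mm of where it started. No verdict was returned.

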